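# Close the split lamp housing on its dowels and keep it pressed shut

### The arm

A 6-joint arm with a two-finger parallel gripper is mounted at the origin on the work surface. World frame = base frame: x ahead of the robot, y to its left, z up, the work surface at z = 0. Lengths are in m, angles in rad, forces in N, time in s.
With the tool pointing down it reaches from about 0.425 to 0.925 m from the base axis. Payload 12.5 kg.
Tool frame: the origin (TCP) lies at the very end of the fingers, on their centre line; the grasp point (between the pads) lies 19 mm behind it; z points along the fingers, y is the line along which they close (so a half turn about z gives the same grasp; the last joint's range is limited). The gripper opens to 85 mm and grips with 20 to 120 N. Pads are 22 mm wide; open, the fingers measure 114 mm over their backs; the gripper's body (76 mm by 85 mm) begins 54 mm behind the grasp point. The pads swing forward as they close: fully open they stand 13 mm farther back than shut.
Start: joints at [-1.256, 0.491, 1.559, -0, 1.092, -0.106], TCP at [0.255, -0.57, 0.207] pointing down, gripper open.
Joint ranges: [-3.1, 3.1], [-0.84, 2.19], [0.05, 2.79], [-1.13, 4.28], [0.06, 2.93], [-2.69, 2.69]. Speed limits (rad/s): [2.22, 2.22, 2.79, 3.14, 3.14, 3.14].

### API

Orientations are given as a 3x3 rotation matrix whose columns are the frame's x, y, z axes.
In Python, from bench import get_obs, get_image, camera_model, env gives the robot as it stands.
- The arm moves only by the tool carry_out, never from a script. Its arguments are lists of equal length, an entry for each row: "gripper": the gripper command: -1 is fully open, 1 is shut, values between are in proportion; "slide": the shift along the tool's x, y, z in m, a list of three; "delta_rot": the turn, a rotation vector about the tool's x, y, z in degrees, a list of three. In form: {"gripper": [gripper, ...], "slide": [[x, y, z], ...], "delta_rot": [[wx, wy, wz], ...]}. A call has 1 to 12 rows; each row is the pose to reach, as a shift and turn from the pose commanded when the call began, along the tool's axes at that moment; what a row does not reach only later rows make up. A row lasts 1/12 s, in which the tool goes at most 41.7 mm and 7.16 degrees, less where a joint would pass 70% of its speed; a pose out of reach is approached as far as the arm can. A call with a gripper value outside its range is refused whole. The fingers move at their own pace and stop on an object; the grip force is fixed at half the most. Time passes only in rows, so rows that repeat a pose let the fingers close. It gives the time, the measured TCP pose, the force, the opening and the grip force at its end, in the units of the state.
- get_obs(): the state, without advancing time (a new reading comes with each control period).
- get_image(name): name is "scene" or "top"; returns the picture (384x512x3 uint8, blue, green, red); there is no depth.
- camera_model(name): a dict with "K" (3x3 intrinsics, pixels), "distortion" ([k1, k2, p1, p2, k3] as OpenCV has them; the pictures are not rectified), "eye" and "rotation" of the camera in the world. Camera axes: x right, y down, z forward; pixel columns grow to the right and rows downward; lengths in m; the calibration is good to about 2 mm. A picture is of the moment at which its call begins. camera_model takes no time and is no camera call.
- env.hand_in(): hands the job in; it is judged then, once.
The state is a dict: "clock": time; "joint_positions": joint angles; "joint_vel": joint speeds; "effort": joint torques, N m; "tcp_pos": TCP position; "tool_rot": TCP orientation; "ft_force": force on the tool from outside, world axes, zero at the start; "ft_torque": the same for the moment, N m; "grip_width": finger opening in m; "grasp_force": force on a finger pad.
Only numpy, scipy, OpenCV 4.12 (cv2) and the standard library are available. Lean on these libraries where they do the work, as an engineer would, in place of code of your own. Each camera call takes 0.05 s, during which the arm holds its last target. There are 200 camera calls.

### The job

The lower half of a microscope's lamp housing stands in the service nest: first turn the nest's lock ring until its post stands at the fixed wedge that marks locked. Then fit the loose upper half onto the two dowels, snout over snout, and press it fully down against the sprung seal so that the halves meet; finish while still holding it pressed shut, because it springs open when let go. Leave the other things on the desk where they are.

Things in the scene. Friction and masses are not known exactly. Their poses are not given: they have to be found in the camera images.
- cover: loose upper half, 0.2-0.35 kg, flat on the desk: grey plate 116 (x) x 80 (y) x 22 mm; on top, in the middle, a black grip rib 56 (x) x 20 (y) mm reaching 52 mm above the underside. Origin: centre of the underside, z up. Snout 36 mm wide sticks out 14 mm at the +x end. Through holes, chamfered below: 14 mm at x = +42, 10 mm at x = -42 mm, y = 0. Its yaw is within 0.8 rad of split's
- split (a point): centre of the top face of the fixed lower half (grey block 116 x 80 mm on a dark disc 168 mm across), 60 mm above the desk; z up, x towards its snout. Two steel dowels with tapered tips rise 18 mm above this face: 12 mm thick at x = +42, 8 mm at x = -42 mm, y = 0. The cover is home when its origin is here and its axes agree
- seal (a joint): round rubber seal plate, 48 mm across, in the middle of the lower half's top face, on a spring, m. 0 = up, 5 mm above the face; 0.005 = flush, halves closed. The spring pushes up with 6 N at 0 and 10 N when flush, more than the cover weighs: let go, the cover stands 5 mm open. About 8 N of push closes it; 10 to 20 N holds it well
- lock_ring (a joint): angle of the aluminium lock ring (202 mm across, 24 mm high) around the foot of the nest, rad. 0 = locked, post at the mark; starts at 0.6 to 1.1. Positive is anticlockwise from above, so locking turns it clockwise. Stops at -0.3 and 1.3 (not at the mark); friction of 1 to 2 N at the post keeps it where it is left
- lock_post (a point): point on the axis of the ring's upright round steel post, 14 mm thick, 60 mm above the desk; the post's top is at 80 mm, free down to 24 mm. It moves round the vertical line through split at a radius of 112 mm, on the robot's side of the nest
- lock_mark (a point): fixed point where lock_post must come (60 mm above the desk, 112 mm from the axis); a low steel wedge, 12 mm high, stands just outside the ring here and points at it
- screwdriver: bystander: screwdriver, 170 mm long, lying on the desk; origin on its underside
- tape: bystander: blue roll of tape lying flat, 90 mm across, 25 mm high; origin under its centre
- objective: bystander: brass microscope objective standing upright, 28 mm across, 42 mm high; origin under its centre
- dropper: bystander: small capped dropper bottle, 32 mm across, 70 mm high; origin under its centre
- pen_cup: bystander: white pen cup, 72 mm across, 95 mm high, pens reaching 150 mm; origin under its centre
- slide_box: bystander: flat blue slide box, 70 x 100 x 28 mm; origin under its centre
- petri: bystander: closed glass petri dish, 90 mm across, 14 mm high; origin under its centre
- cover_grip (a point): middle of the cover's grip rib, 42 mm above the cover's underside; axes as the cover's
Not all that is in view belongs to the job. Leave any orange look-alike of the cover alone.

How it is judged:
On the way, in this order (a step that is already met when the one before it is completed fails the run):
1. the lock ring is at its locked mark while the cover is still off the nest (value of joint lock_ring between -0.1 and 0.1 rad and horizontal distance between cover and split above 0.08 m), for 0.2 s.
2. the cover is on both dowels, the right way round (horizontal distance between cover and split below 0.004 m and angle between the x axis of cover and the x axis of split, either way round below 0.08 rad and z of cover in the frame of split below 0.01 m), for 0.2 s.
At the end, for the whole second after the job is handed in: Through the last second: ring within 0.1 rad of its locked mark; cover upright on both dowels, within 4 mm and 0.08 rad of the lower half, gap under 1.8 mm, seal pushed in, more than 6 N between the halves, and the robot still pressing on the cover (over 2 N) (value of joint lock_ring between -0.1 and 0.1 rad and horizontal distance between cover and split below 0.004 m and angle between the x axis of cover and the x axis of split, either way round below 0.08 rad and z of cover_grip in the frame of split above 0.035 m and z of cover in the frame of split below 0.0018 m and angle between the z axis of cover and the z axis of split, either way round below 0.04 rad and value of joint seal above 0.003 m and contact force between cover and nest above 6 N and contact force between any of the fingers, the arm and cover above 2 N and linear speed of cover below 0.02 m/s); the arm keeps its last pose, push and grip.
It fails at once if one of the seven bystanders is moved by more than 30 mm (distance of any of screwdriver, tape, objective, dropper, pen_cup, slide_box, petri from where it was at the start of the episode above 0.03 m).
It also fails if it takes over 64 s, if anything falls off the work surface, if the arm or the gripper's body presses on something with over 40 N, if the wrist force passes 120 N, or if a joint passes its speed limit or range.

## Working session

There is one attempt and no reset: what is moved stays moved. The work goes in short steps, Python scripts to look and compute and a tool call to move; the robot and the scene stay as the last step left them, time stands still between calls to the robot, and variables do not carry over. Pictures are saved under pics/ and viewed, at most 10 in all, crops included, and the job is handed in when it is done.

Besides the shell and the picture viewer there is one more tool, called after "Emit:" as name(argument=value, ...), one argument or row to a line, values as JSON. carry_out: Moves the arm, as the interface text tells. Its arguments: {"type":"object","properties":{"gripper":{"type":"array"},"slide":{"type":"array"},"delta_rot":{"type":"array"}},"required":["gripper","slide","delta_rot"]}

```bash
mkdir -p pics
python3 - <<'E'
from bench import *
import cv2
for n in("top","scene"):
    cv2.imwrite(f"pics/{n}0.png",cv2.resize(get_image(n),(800,600),interpolation=cv2.INTER_CUBIC))
    m=camera_model(n);print(n,m)
o=get_obs();print(o)
E
```

```text
top {'K': array([[391.53402706,   0.        , 252.85730865],
       [  0.        , 391.53402706, 188.24121742],
       [  0.        ,   0.        ,   1.        ]]), 'distortion': array([-0.07921942,  0.        ,  0.        ,  0.        ,  0.        ]), 'eye': array([0.39840001, 0.0557863 , 1.40761826]), 'rotation': array([[-0.0264665 , -0.99696925,  0.0731562 ],
       [-0.99951086,  0.0276115 ,  0.01468454],
       [-0.01665998, -0.07273177, -0.99721238]])}
scene {'K': array([[479.94806054,   0.        , 262.04102291],
       [  0.        , 479.94806054, 196.43719765],
       [  0.        ,   0.        ,   1.        ]]), 'distortion': array([-0.12572089,  0.        ,  0.        ,  0.        ,  0.        ]), 'eye': array([1.12031347, 0.80930488, 1.16285274]), 'rotation': array([[-0.78323803,  0.46110284, -0.41704   ],
       [ 0.6216411 ,  0.59163381, -0.51335347],
       [ 0.01002622, -0.66132716, -0.75003057]])}
{'clock': 0.1, 'joint_positions': array([-1.25560809e+00,  4.91460858e-01,  1.55938899e+00, -1.95123683e-05,
        1.09167760e+00, -1.05610101e-01]), 'joint_vel': array([ 0.00054648, -0.00065139, -0.00178913, -0.00210043, -0.00055314,
       -0.00176607]), 'effort': array([ 1.82344211e-03, -6.19448304e+01, -2.62024695e+01, -1.20404702e-04,
        2.88929768e-03, -1.05803888e-06]), 'tcp_pos': array([ 0.25524852, -0.57026427,  0.20620989]), 'tool_rot': array([[ 9.12759455e-01,  4.08497347e-01, -3.06243975e-04],
       [ 4.08497454e-01, -9.12759032e-01,  8.83375884e-04],
       [ 8.13297513e-05, -9.31409575e-04, -9.99999563e-01]]), 'ft_force': array([0.79929384, 0.44883597, 0.44417324]), 'ft_torque': array([-0.04064685,  0.00129695,  0.00613091]), 'grasp_force': 0.0, 'grip_width': 0.08519586821538212}
```

View pics/top0.png

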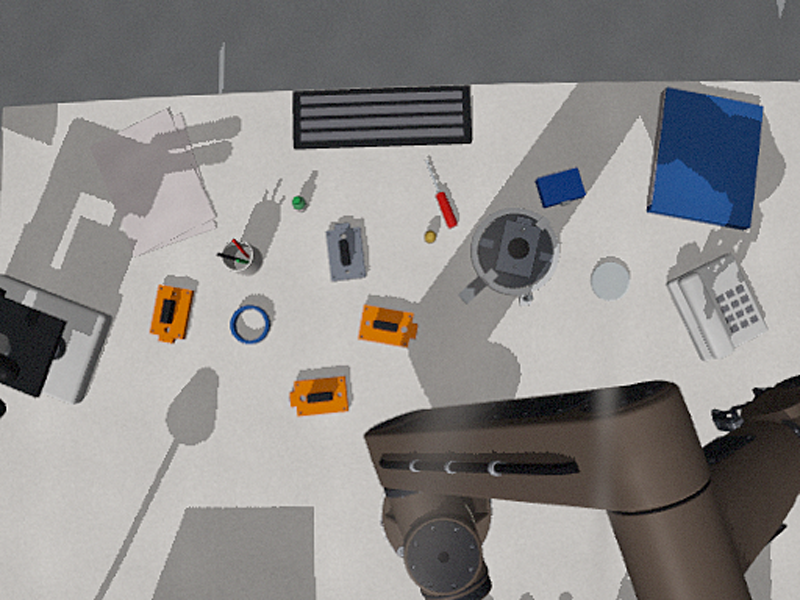

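View pics/scene0.png

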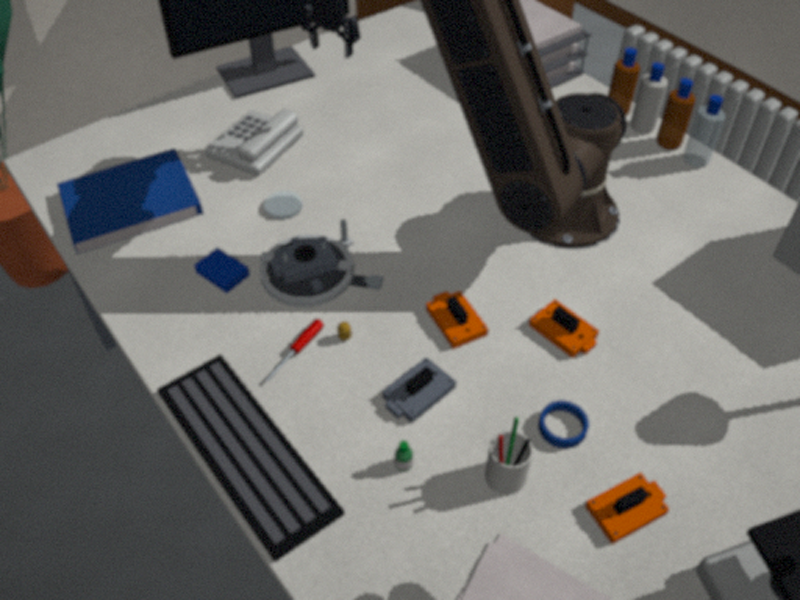

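Top view: nest at about (515,250), grey cover at (347,250), and the ring's post near (528,298). The wedge mark is near (470,290). I'll zoom in on both.

```bash
cat > h.py <<'E'
from bench import *
import cv2,numpy as np
def ray(n,uv):
    m=camera_model(n);p=cv2.undistortPoints(np.array([[uv]],float),m["K"],m["distortion"])[0,0]
    return m["eye"],m["rotation"]@np.array([*p,1])
def at(n,uv,z):
    e,d=ray(n,uv);return (e+d*(z-e[2])/d[2])[:2]
def px(n,P):
    m=camera_model(n);R=m["rotation"].T
    return cv2.projectPoints(np.atleast_2d(np.array(P,float)),cv2.Rodrigues(R)[0],-R@m["eye"],m["K"],m["distortion"])[0][:,0]
def crop(img,x,y,w,h,s): return cv2.resize(img[y:y+h,x:x+w],(w*s,h*s),interpolation=cv2.INTER_CUBIC)
E
python3 - <<'E'
from h import *
a=get_image("top");b=get_image("scene")
A=crop(a,200,125,160,72,5)
B=crop(b,160,140,160,48,5); B=crop(b,160,140,160,48,5)
cv2.imwrite("pics/c1.png",np.vstack([A,B])[:600])
C=np.hstack([crop(b,160,145,90,65,4),crop(b,235,220,90,65,4)])
cv2.imwrite("pics/c2.png",C)
E
```

```text
(no output)
```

View pics/c1.png

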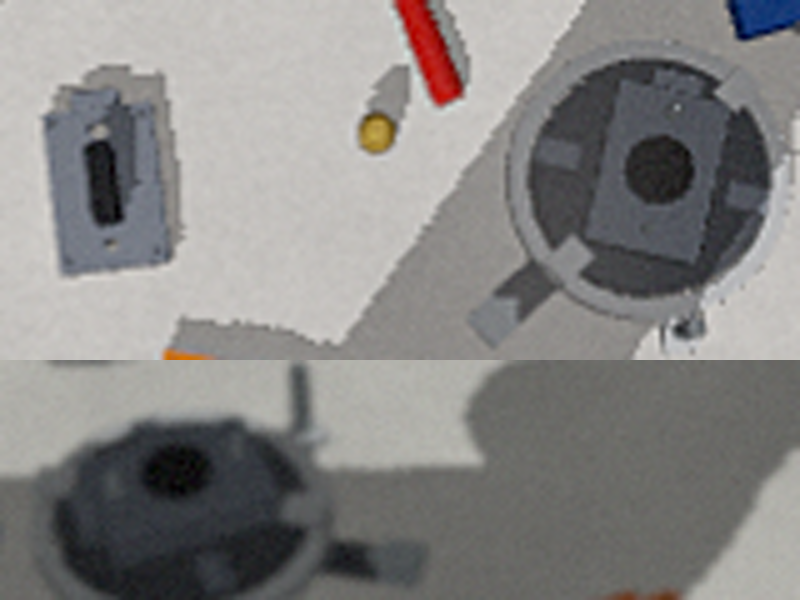

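View pics/c2.png

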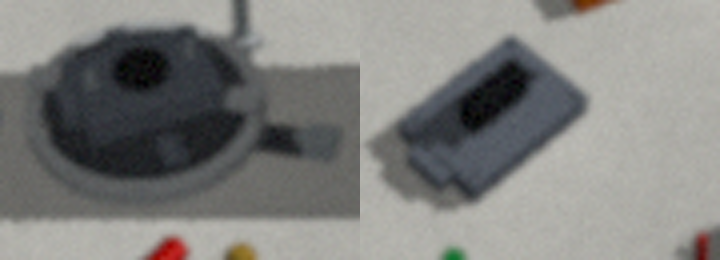

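Findings from the zoomed crops:
- **Seal:** the black disc is at (660,169).
- **Nest snout:** it points up and slightly right.
- **Post:** the tall thin bar foots at about (685,325) in the top view.
- **Wedge:** the low block is at (500,320), clockwise from the post as expected.
- **Cover:** the plate corners are about (45,118), (158,105), (172,262) and (62,275), with the snout up.

```bash
cat > fit.py <<'E'
from h import *
from scipy.optimize import least_squares
def T(x,y): return ((x+.5)/5-.5+200,(y+.5)/5-.5+125)
def S(x,y,ox,oy): return ((x+.5)/4-.5+ox,(y+.5)/4-.5+oy)
def fit(obs,zb,x0):
    def w(p,P): c,s=np.cos(p[2]),np.sin(p[2]);return [p[0]+c*P[0]-s*P[1],p[1]+s*P[0]+c*P[1],zb+P[2]]
    def f(p): return np.ravel([px(n,w(p,P))[0]-uv for n,uv,P in obs])
    r=least_squares(f,x0);return r.x,r.fun.reshape(-1,2)
E
python3 - <<'E'
from fit import *
np.set_printoptions(precision=4,suppress=True)
cov=[("top",T(45,118),(.058,.04,.022)),("top",T(158,105),(.058,-.04,.022)),("top",T(172,262),(-.058,-.04,.022)),("top",T(62,275),(-.058,.04,.022)),
("scene",S(45,130,235,220),(.058,-.04,.022)),("scene",S(115,190,235,220),(.058,.04,.022)),("scene",S(225,97,235,220),(-.058,.04,.022)),("scene",S(152,38,235,220),(-.058,-.04,.022))]
for sel in(cov,cov[:4],cov[4:]): 
    x,r=fit(sel,0,[.55,.2,0]);print("cover",x);
print(r)
n=[("top",T(625,80),(.058,.04,0)),("top",T(730,103),(.058,-.04,0)),("top",T(697,263),(-.058,-.04,0)),("top",T(587,238),(-.058,.04,0)),("top",T(660,169),(0,0,.005))]
x,r=fit(n,.06,[.55,-.1,0]);print("nest",x);print(r)
print("seal scene",at("scene",S(140,68,160,145),.065))
c=x[:2]
def pol(n,p,z): q=at(n,p,z)-c;return q,np.hypot(*q),np.arctan2(q[1],q[0])
print("wedge tops",pol("top",T(515,303),.012),pol("top",T(493,322),.012),pol("top",T(575,257),.024))
print("post",pol("top",T(688,328),.08),pol("top",T(685,318),.08),pol("scene",S(240,0,160,145),.08),pol("scene",S(245,38,160,145),.024))
E
```

```text
cover [0.5946 0.191  0.1042]
cover [0.5952 0.186  0.0811]
cover [0.5949 0.195  0.1213]
[[-1.5162 -0.8123]
 [ 0.7945  0.7709]
 [ 1.1033  0.2537]
 [-0.3992 -0.3653]]
nest [ 0.5925 -0.2002 -0.257 ]
[[-0.7516 -0.5378]
 [ 0.6118  0.0558]
 [ 0.2366  0.3077]
 [-0.2896  0.0682]
 [ 0.1946  0.0944]]
seal scene [ 0.5892 -0.1959]
wedge tops (array([-0.0857,  0.0985]), np.float64(0.13056578545490227), np.float64(2.2869336208674897)) (array([-0.0989,  0.1147]), np.float64(0.15143346307569563), np.float64(2.282309743369758)) (array([-0.0551,  0.056 ]), np.float64(0.07857916067309106), np.float64(2.3475178737658857))
post (array([-0.1113, -0.011 ]), np.float64(0.11182583710784362), np.float64(-3.0432610036620047)) (array([-0.1044, -0.0092]), np.float64(0.10482336388937273), np.float64(-3.0535471689213463)) (array([-0.1058,  0.0014]), np.float64(0.10583973892377124), np.float64(3.128769834077625)) (array([-0.1143, -0.0086]), np.float64(0.11463064347585303), np.float64(-3.0664529735279498))
```

The geometry is consistent: ring axis near (0.592,-0.200), post about 0.95 rad anticlockwise of the wedge, radius 112 mm. I'll move above the post now.

```bash
cat > mv.py <<'E'
from h import *
from scipy.spatial.transform import Rotation as Ro
def plan(targets):
    "targets: (x,y,z,yaw of tool y in deg); prints slide, delta_rot from the present pose"
    o=get_obs();R=o["tool_rot"]
    for x,y,z,a in targets:
        a=np.radians(a);yt=np.array([np.cos(a),np.sin(a),0]);zt=np.array([0,0,-1.]);G=np.c_[np.cross(yt,zt),yt,zt]
        print((R.T@(np.array([x,y,z])-o["tcp_pos"])).round(4).tolist(),np.degrees(Ro.from_matrix(R.T@G).as_rotvec()).round(1).tolist())
E
python3 -c "
from mv import *
plan([(.48,-.21,.17,-85),(.48,-.21,.05,-85)])"
```

```text
[0.3523, -0.2371, 0.0365] [-0.0, 0.0, 19.1]
[0.3523, -0.237, 0.1565] [-0.0, 0.0, 19.1]
```

Emit:
carry_out(
  gripper=[-1,-1,-1,-1,-1,-1,-1,-1,-1,-1,-1,-1],
  slide=[
    [0.352,-0.237,0.036],
    [0.352,-0.237,0.036],
    [0.352,-0.237,0.036],
    [0.352,-0.237,0.036],
    [0.352,-0.237,0.036],
    [0.352,-0.237,0.036],
    [0.352,-0.237,0.036],
    [0.352,-0.237,0.036],
    [0.352,-0.237,0.036],
    [0.352,-0.237,0.036],
    [0.352,-0.237,0.036],
    [0.352,-0.237,0.036],
  ],
  delta_rot=[
    [0,0,19],
    [0,0,19],
    [0,0,19],
    [0,0,19],
    [0,0,19],
    [0,0,19],
    [0,0,19],
    [0,0,19],
    [0,0,19],
    [0,0,19],
    [0,0,19],
    [0,0,19],
  ],
)

```text
clock: 1.2
tcp_pos: [0.4808, -0.208, 0.1704]
tool_rot: [[0.996, 0.093, -0.0], [0.093, -0.996, 0.0], [-0.0, -0.0, -1.0]]
ft_force: [0.0, 0.1, 0.2]
grip_width: 0.0855
grasp_force: 0.0
```

```bash
python3 -c "
from mv import *
plan([(.48,-.21,.05,-85)])
a=get_image('scene');cv2.imwrite('pics/s2.png',crop(a,150,90,130,110,6))"
```

```text
[-0.0009, 0.0019, 0.1204] [-0.0, 0.0, 0.3]
```

View pics/s2.png

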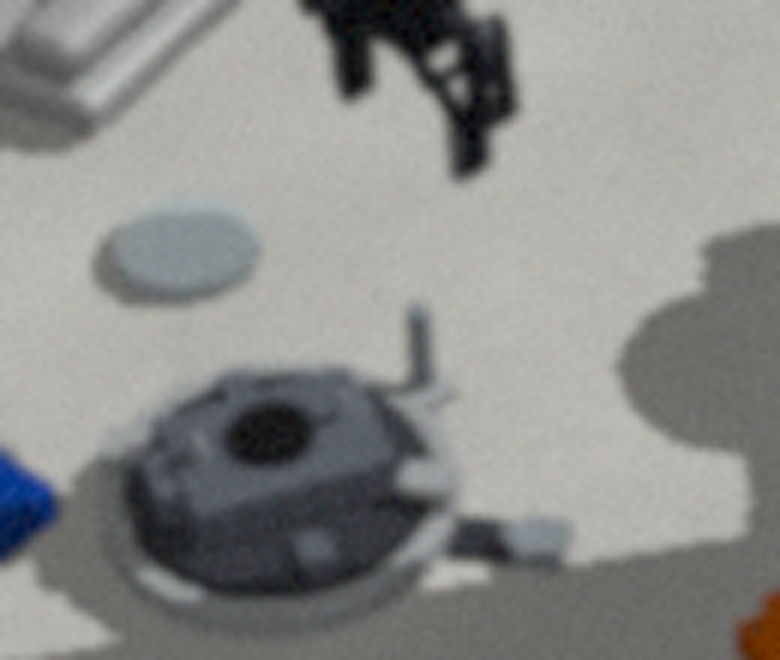

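The view confirms the tall post on the ring's lug at (420,345) and the wedge block on its dark foot at (540,540). The open fingers stand above the post, so I'll lower and close on it.

Emit:
carry_out(
  gripper=[-1,-1,-1,-1,-1,1,1,1,1,1,1,1],
  slide=[
    [-0.001,0.002,0.04],
    [-0.001,0.002,0.08],
    [-0.001,0.002,0.12],
    [-0.001,0.002,0.12],
    [-0.001,0.002,0.12],
    [-0.001,0.002,0.12],
    [-0.001,0.002,0.12],
    [-0.001,0.002,0.12],
    [-0.001,0.002,0.12],
    [-0.001,0.002,0.12],
    [-0.001,0.002,0.12],
    [-0.001,0.002,0.12],
  ],
  delta_rot=[
    [0,0,0],
    [0,0,0],
    [0,0,0],
    [0,0,0],
    [0,0,0],
    [0,0,0],
    [0,0,0],
    [0,0,0],
    [0,0,0],
    [0,0,0],
    [0,0,0],
    [0,0,0],
  ],
)

```text
clock: 2.25
tcp_pos: [0.4793, -0.2126, 0.0515]
tool_rot: [[0.996, 0.089, 0.001], [0.089, -0.996, -0.001], [0.001, 0.001, -1.0]]
ft_force: [-2.1, -0.8, 10.3]
grip_width: 0.0092
grasp_force: 58.8
```

```bash
python3 -c "
from mv import *
o=get_obs();print(o['tcp_pos'],o['ft_force'],o['grip_width'],o['grasp_force'])
c=np.array([.5915,-.199])
f=lambda x,y:(150+(x+.5)/6-.5,90+(y+.5)/6-.5)
for p,z in((f(540,540),.012),(f(540,545),.006),(f(510,535),.012)):
  q=at('scene',p,z);print(q,np.hypot(*(q-c)),np.arctan2(*(q-c)[::-1]))
q=o['tcp_pos'][:2]-c;th0=np.arctan2(q[1],q[0])%6.283;print('post ang',th0,np.hypot(*q))
y0=np.degrees(np.arctan2(o['tool_rot'][1,1],o['tool_rot'][0,1]));print(y0)
r=.112
th=np.linspace(th0,2.29,11)[1:]
plan([(c[0]+r*np.cos(t),c[1]+r*np.sin(t),o['tcp_pos'][2],y0+np.degrees(t-th0)) for t in th])
"
```

```text
[ 0.4792532  -0.2126169   0.05153887] [-2.12903035 -0.84047541 10.2719456 ] 0.009227511601703113 58.775317668914795
[ 0.49276057 -0.08198382] 0.15310865519142824 2.2716858309985235
[ 0.49175549 -0.08358391] 0.15254455095626057 2.283486218428738
[ 0.50352874 -0.09517962] 0.13607943588178673 2.2737446660577945
post ang 3.262129630194079 0.11306973082385069
-84.88025389642226
[0.0013, -0.0109, -0.0] [0.0, -0.1, 5.6]
[0.0025, -0.0217, -0.0] [0.0, -0.1, 11.1]
[0.0048, -0.0324, -0.0] [0.0, -0.1, 16.7]
[0.0081, -0.0428, -0.0] [0.0, -0.1, 22.3]
[0.0124, -0.0528, -0.0] [0.0, -0.1, 27.8]
[0.0177, -0.0623, -0.0] [0.0, -0.1, 33.4]
[0.0238, -0.0713, -0.0] [0.0, -0.1, 39.0]
[0.0308, -0.0796, -0.0] [0.0, -0.1, 44.6]
[0.0386, -0.0872, -0.0] [0.0, -0.1, 50.1]
[0.047, -0.0941, -0.0] [0.0, -0.1, 55.7]
```

```bash
python3 -c "
from h import *
a=crop(get_image('scene'),185,110,60,70,6);b=crop(get_image('top'),290,140,70,70,6)
cv2.imwrite('pics/s3.png',np.hstack([a,b]))"
```

```text
(no output)
```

View pics/s3.png

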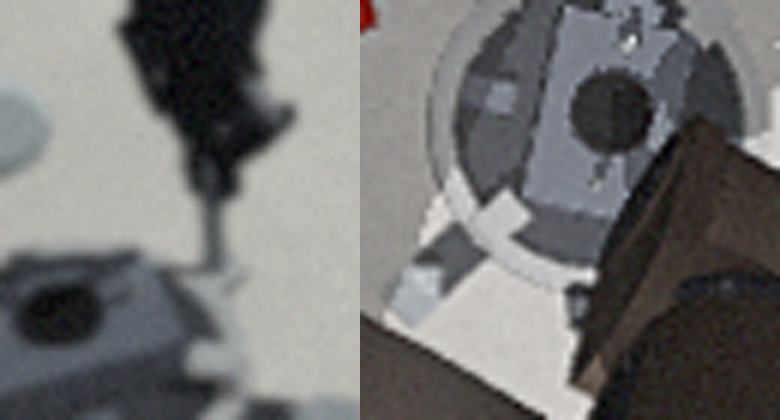

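The fingers hold the post. Now I'll swing it along the arc to the wedge.

Emit:
carry_out(
  gripper=[1,1,1,1,1,1,1,1,1,1,1,1],
  slide=[
    [0.001,-0.011,0],
    [0.0025,-0.022,0],
    [0.005,-0.032,0],
    [0.008,-0.043,0],
    [0.0125,-0.053,0],
    [0.0175,-0.062,0],
    [0.024,-0.071,0],
    [0.031,-0.08,0],
    [0.0385,-0.087,0],
    [0.047,-0.094,0],
    [0.047,-0.094,0],
    [0.047,-0.094,0],
  ],
  delta_rot=[
    [0,0,5.6],
    [0,0,11],
    [0,0,16.7],
    [0,0,22.3],
    [0,0,28],
    [0,0,33.4],
    [0,0,39],
    [0,0,44.6],
    [0,0,50],
    [0,0,55.7],
    [0,0,55.7],
    [0,0,55.7],
  ],
)

```text
clock: 3.35
tcp_pos: [0.5165, -0.1129, 0.0515]
tool_rot: [[0.635, -0.772, -0.002], [-0.772, -0.635, 0.001], [-0.002, 0.001, -1.0]]
ft_force: [-6.7, 8.9, 16.6]
grip_width: 0.0089
grasp_force: 59.7
```

```bash
python3 -c "
from mv import *
o=get_obs();print(o['tcp_pos'],o['ft_force'],o['grip_width'],o['grasp_force'],o['joint_positions'])
c=np.array([.5915,-.199]);q=o['tcp_pos'][:2]-c;print(np.hypot(*q),np.arctan2(q[1],q[0]))
a=crop(get_image('scene'),185,110,70,80,6);b=crop(get_image('top'),270,130,80,80,6)
cv2.imwrite('pics/s4.png',np.hstack([a,b]) )"
```

```text
[ 0.51654172 -0.11294117  0.05148192] [-6.66633871  8.86349935 16.55880173] 0.00888292719717301 59.69736099243164 [-3.40576816e-01  5.74514114e-01  1.93959522e+00  1.13316888e-03
  6.29973270e-01  2.11197878e+00]
0.11412653360209501 2.2873632157256445
```

View pics/s4.png

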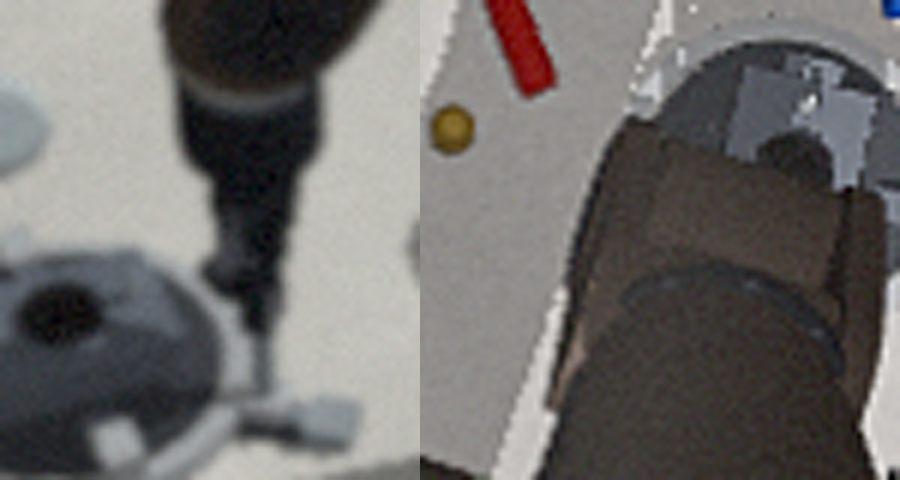

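The post now stands in line with the wedge in the scene view (post base about (260,385), wedge tip about (250,415)). I'll release, lift and go above the cover, then check the ring in the same look.

Emit:
carry_out(
  gripper=[-1,-1,-1,-1,-1,-1,-1,-1,-1,-1],
  slide=[
    [0,0,0],
    [0,0,0],
    [0,0,0],
    [0,0,0],
    [0,0,-0.04],
    [0,0,-0.08],
    [0,0,-0.12],
    [0,0,-0.14],
    [0,0,-0.14],
    [0,0,-0.14],
  ],
  delta_rot=[
    [0,0,0],
    [0,0,0],
    [0,0,0],
    [0,0,0],
    [0,0,0],
    [0,0,0],
    [0,0,0],
    [0,0,0],
    [0,0,0],
    [0,0,0],
  ],
)

```text
clock: 4.28
tcp_pos: [0.5177, -0.1148, 0.1915]
tool_rot: [[0.635, -0.773, 0.002], [-0.773, -0.635, -0.001], [0.002, -0.001, -1.0]]
ft_force: [-0.3, 0.8, -0.1]
grip_width: 0.0853
grasp_force: 0.0
```

```bash
python3 -c "
from mv import *
plan([(.45,.15,.19,-84.3),(.595,.19,.19,-84.3)])"
```

```text
[-0.2476, -0.1158, 0.0011] [0.0, -0.1, -56.3]
[-0.1865, -0.2532, 0.0014] [0.0, -0.1, -56.3]
```

Emit:
carry_out(
  gripper=[-1,-1,-1,-1,-1,-1,-1,-1,-1],
  slide=[
    [-0.248,-0.116,0],
    [-0.248,-0.116,0],
    [-0.248,-0.116,0],
    [-0.248,-0.116,0],
    [-0.248,-0.116,0],
    [-0.248,-0.116,0],
    [-0.248,-0.116,0],
    [-0.248,-0.116,0],
    [-0.248,-0.116,0],
  ],
  delta_rot=[
    [0,0,-56.3],
    [0,0,-56.3],
    [0,0,-56.3],
    [0,0,-56.3],
    [0,0,-56.3],
    [0,0,-56.3],
    [0,0,-56.3],
    [0,0,-56.3],
    [0,0,-56.3],
  ],
)

```text
clock: 5.03
tcp_pos: [0.4486, 0.1517, 0.1892]
tool_rot: [[0.994, 0.107, -0.003], [0.107, -0.994, -0.001], [-0.003, 0.0, -1.0]]
ft_force: [0.4, -0.2, -0.4]
grip_width: 0.0851
grasp_force: 0.0
```

```bash
python3 -c "
from h import *
t=get_image('top');s=get_image('scene')
for i in range(5): np.save(f'pics/t{i}.npy',get_image('top'));np.save(f'pics/s{i}.npy',get_image('scene'))
t=np.mean([np.load(f'pics/t{i}.npy') for i in range(5)],0).astype('uint8');s=np.mean([np.load(f'pics/s{i}.npy') for i in range(5)],0).astype('uint8')
np.save('T.npy',t);np.save('S.npy',s)
cv2.imwrite('pics/n5.png',np.vstack([np.hstack([crop(t,290,125,80,60,5),crop(s,155,140,80,60,5)]),np.hstack([crop(t,200,130,80,60,5),crop(s,235,220,80,60,5)])]))"
```

```text
(no output)
```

View pics/n5.png

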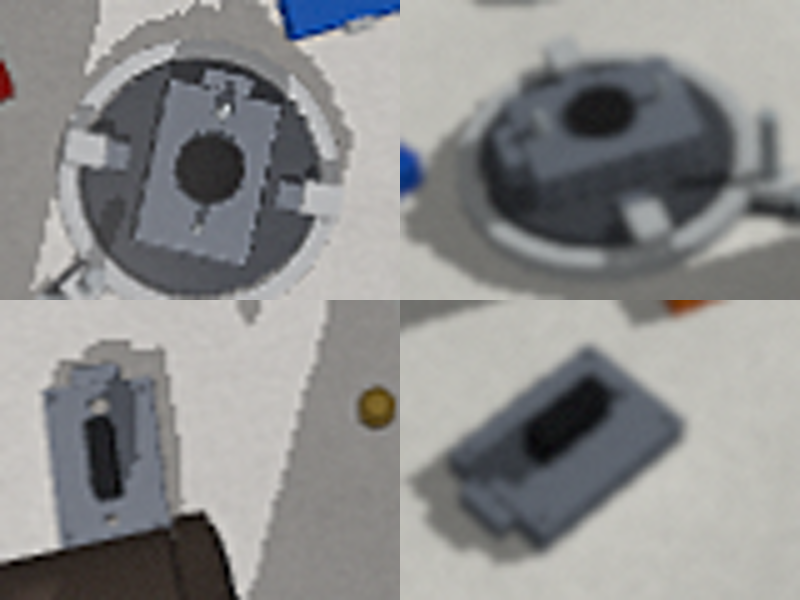

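The ring's light tabs sit over the fixed dark tabs at (90,150) and (320,200), and the post is at the wedge (65,280), so the ring is locked. Next I'll get sub-pixel poses from the seal disc, holes and rib.

Run:
```python
from fit import *
from scipy.optimize import minimize
np.set_printoptions(precision=4,suppress=True)
I={"top":np.load("T.npy"),"scene":np.load("S.npy")}
def mom(n,x,y,w,h,thr):
    g=I[n][y:y+h,x:x+w].max(2).astype(float); wt=np.clip((thr+15-g)/30,0,1)
    m=(wt>.5).astype('uint8');k,l,st,_=cv2.connectedComponentsWithStats(m);j=1+st[1:,4].argmax()
    wt=wt*cv2.dilate((l==j).astype('uint8'),np.ones((3,3)))
    M=cv2.moments(wt.astype('float32'));a=.5*np.arctan2(2*M['mu11'],M['mu20']-M['mu02'])
    return np.array([M['m10']/M['m00']+x,M['m01']/M['m00']+y]),a,M['m00']
for n,b in(("top",(318,143,28,30)),("scene",(180,150,35,25))):
    for thr in(45,55):
        c,a,m=mom(n,*b,thr);print("seal",n,c,m,at(n,c,.065))
P=np.array([[sx*.028,sy*.01,z] for sx in(1,-1) for sy in(1,-1) for z in(.022,.052)])
def pred(n,p):
    c,s=np.cos(p[2]),np.sin(p[2]);W=np.c_[p[0]+c*P[:,0]-s*P[:,1],p[1]+s*P[:,0]+c*P[:,1],P[:,2]]
    h=cv2.convexHull(px(n,W).astype('float32'));M=cv2.moments(h)
    return np.array([M['m10']/M['m00'],M['m01']/M['m00']]),.5*np.arctan2(2*M['mu11'],M['mu20']-M['mu02']),M['m00']
for n,b in(("top",(212,146,18,40)),("scene",(255,232,28,25))):
    for thr in(45,55):
        c,a,m=mom(n,*b,thr)
        def f(p):
            q,qa,_=pred(n,p);d=(qa-a+np.pi/2)%np.pi-np.pi/2;return [*(q-c),20*d]
        r=least_squares(f,[.595,.19,.1]);print("rib",n,c,a,m,pred(n,r.x)[2],r.x,r.cost)
def TT(x,y): return ((x+.5)/5-.5+200,(y+.5)/5-.5+130)
A,B=at("top",TT(100,106),.011),at("top",TT(111,217),.011);print("holes",(A+B)/2,np.hypot(*(A-B)),np.arctan2(*(A-B)[::-1]))
def N(x,y): return ((x+.5)/5-.5+290,(y+.5)/5-.5+125)
n=[("top",N(168,80),(.058,.04,0)),("top",N(280,105),(.058,-.04,0)),("top",N(247,265),(-.058,-.04,0)),("top",N(135,238),(-.058,.04,0)),("top",N(210,169),(0,0,.005))]
x,r=fit(n,.06,[.59,-.2,-.25]);print("nest",x,abs(r).max())
```

```text
seal top [334.6069 158.1553] 37.566667042672634 [ 0.5934 -0.21  ]
seal top [331.8742 158.2863] 111.06666645035148 [ 0.5932 -0.2005]
seal scene [194.5299 162.067 ] 93.60000006109476 [ 0.5906 -0.1944]
seal scene [194.4955 162.048 ] 107.70000026002526 [ 0.5906 -0.1946]
rib top [220.2953 161.0246] 1.4450846547033034 73.03333327174187 106.91324863978662 [0.595 0.19  0.1  ] 0.5579858878382659
rib top [220.996  181.1168] -0.1575082406421379 100.70000018179417 106.91327133832965 [0.595 0.19  0.1  ] 659.0843472885178
rib scene [267.5507 243.9185] -0.7019987549921733 155.50000017508864 222.70494897360913 [0.5951 0.1924 0.1   ] 0.3219850671959814
rib scene [267.4395 243.9656] -0.6927518686793357 175.56666681542993 222.47245117346756 [0.5946 0.1906 0.1   ] 0.46052838253776623
holes [0.5993 0.1897] 0.08112917428818406 0.07850315522107765
nest [ 0.5919 -0.1989 -0.2497] 0.33911166809221527
```

Run:
```python
from fit import *
np.set_printoptions(precision=4,suppress=True)
I={"top":np.load("T.npy"),"scene":np.load("S.npy")}
def mom(n,x,y,w,h,thr):
    g=I[n][y:y+h,x:x+w].max(2).astype(float);wt=np.clip((thr+15-g)/30,0,1)
    k,l,st,_=cv2.connectedComponentsWithStats((wt>.5).astype('uint8'));j=1+st[1:,4].argmax()
    wt=wt*cv2.dilate((l==j).astype('uint8'),np.ones((3,3)))
    M=cv2.moments(wt.astype('float32'));return np.array([M['m10']/M['m00']+x,M['m01']/M['m00']+y]),.5*np.arctan2(2*M['mu11'],M['mu20']-M['mu02']),M['m00']
for n,b in(("top",(322,148,20,22)),("scene",(180,150,30,25))):
    for thr in(60,70): c,a,m=mom(n,*b,thr);print("seal",n,c,m,at(n,c,.065))
t=np.linspace(0,2*np.pi,40);C=np.c_[.592+.024*np.cos(t),-.2+.024*np.sin(t),0*t+.065]
for n in("top","scene"): print(cv2.contourArea(px(n,C).astype('float32')))
P=np.array([[sx*.028,sy*.01,z] for sx in(1,-1) for sy in(1,-1) for z in(.022,.052)])
def pred(n,p):
    c,s=np.cos(p[2]),np.sin(p[2]);W=np.c_[p[0]+c*P[:,0]-s*P[:,1],p[1]+s*P[:,0]+c*P[:,1],P[:,2]]
    M=cv2.moments(cv2.convexHull(px(n,W).astype('float32')));return np.array([M['m10']/M['m00'],M['m01']/M['m00']]),.5*np.arctan2(2*M['mu11'],M['mu20']-M['mu02']),M['m00']
for n,b in(("top",(213,148,16,32)),("scene",(255,232,28,25))):
    for thr in(50,60,65):
        c,a,m=mom(n,*b,thr)
        def f(p):
            q,qa,_=pred(n,p);d=(qa-a+np.pi/2)%np.pi-np.pi/2;return [*(q-c),20*d]
        r=least_squares(f,[.595,.19,.1],diff_step=1e-2);print("rib",n,c,m,pred(n,r.x)[2],r.x,r.cost)
```

```text
seal top [331.71   158.2928] 132.06666617840528 [ 0.5932 -0.1999]
seal top [331.5445 158.2684] 148.40000002458692 [ 0.5933 -0.1993]
seal scene [194.4985 162.0468] 114.66666673123837 [ 0.5906 -0.1945]
seal scene [194.4562 162.0356] 128.30000004544854 [ 0.5907 -0.1947]
148.73112247418612
118.03518772893585
rib top [220.2835 161.0344] 82.29999984055758 106.79679030319676 [0.5984 0.1884 0.0992] 6.805054783161787e-12
rib top [220.2878 161.1115] 90.56666665151715 106.65775400807615 [0.5981 0.1884 0.1074] 1.9087938711317813e-11
rib top [220.3157 161.1333] 94.50000008195639 106.63081293646246 [0.598  0.1883 0.1085] 6.9048502764162376e-12
rib scene [267.4925 243.9387] 164.80000009015203 224.79042490571737 [0.5952 0.1914 0.0598] 3.580246592163381e-11
rib scene [267.3794 244.0241] 186.80000012740493 225.11162766860798 [0.5956 0.1914 0.0549] 4.684798302131717e-11
rib scene [266.6973 244.5672] 209.56666734442115 225.7401578873396 [0.5984 0.1917 0.0513] 2.999716157666659e-11
```

Both cameras agree on the relative shift: cover to nest is (-0.005,-0.387) m and -0.335 rad, with a common bias of about 2 mm. I'll grasp the cover now.

```bash
python3 -c "
from mv import *
plan([(.5965,.190,.12,-85.1),(.5965,.19,.027,-85.1)])"
```

```text
[0.15, -0.0249, 0.0707] [0.0, -0.0, 0.8]
[0.15, -0.0249, 0.1637] [0.0, -0.0, 0.8]
```

Emit:
carry_out(
  gripper=[-1,-1,-1,-1,-1,-1,-1,-1,-1,-1,-1,-1],
  slide=[
    [0.15,-0.025,0.03],
    [0.15,-0.025,0.06],
    [0.15,-0.025,0.07],
    [0.15,-0.025,0.07],
    [0.15,-0.025,0.07],
    [0.15,-0.025,0.07],
    [0.15,-0.025,0.1],
    [0.15,-0.025,0.13],
    [0.15,-0.025,0.15],
    [0.15,-0.025,0.164],
    [0.15,-0.025,0.164],
    [0.15,-0.025,0.164],
  ],
  delta_rot=[
    [0,0,0.8],
    [0,0,0.8],
    [0,0,0.8],
    [0,0,0.8],
    [0,0,0.8],
    [0,0,0.8],
    [0,0,0.8],
    [0,0,0.8],
    [0,0,0.8],
    [0,0,0.8],
    [0,0,0.8],
    [0,0,0.8],
  ],
)

```text
clock: 6.63
tcp_pos: [0.596, 0.1903, 0.0276]
tool_rot: [[0.996, 0.085, -0.0], [0.085, -0.996, -0.0], [-0.0, 0.0, -1.0]]
ft_force: [0.4, -0.2, 0.7]
grip_width: 0.0854
grasp_force: 0.0
```

Emit:
carry_out(
  gripper=[0.2,1,1,1,1,1,1,1,1,1],
  slide=[
    [0,0,0],
    [0,0,0],
    [0,0,0],
    [0,0,0],
    [0,0,0],
    [0,0,0],
    [0,0,0],
    [0,0,0],
    [0,0,0],
    [0,0,0],
  ],
  delta_rot=[
    [0,0,0],
    [0,0,0],
    [0,0,0],
    [0,0,0],
    [0,0,0],
    [0,0,0],
    [0,0,0],
    [0,0,0],
    [0,0,0],
    [0,0,0],
  ],
)

```text
clock: 7.47
tcp_pos: [0.5984, 0.194, 0.0304]
tool_rot: [[0.996, 0.086, 0.007], [0.086, -0.996, 0.005], [0.008, -0.004, -1.0]]
ft_force: [-4.5, 21.3, 27.7]
grip_width: 0.0006
grasp_force: 35.9
```

```bash
python3 -c "
from mv import *
print(get_obs()['tcp_pos'])
plan([(.5965,.19,.17,-85.1),(.592,-.197,.17,-104.3)])"
```

```text
[0.59841278 0.19396648 0.03041841]
[-0.0012, 0.0032, -0.1396] [-0.2, -0.4, 0.0]
[-0.0388, 0.3884, -0.1414] [-0.3, -0.4, 19.2]
```

The gripper closed to nothing and there is an upward force, so I need to look.

```bash
python3 -c "
from mv import *
a=crop(get_image('scene'),215,190,100,100,6)
cv2.imwrite('pics/s6.png',a)"
```

```text
(no output)
```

View pics/s6.png

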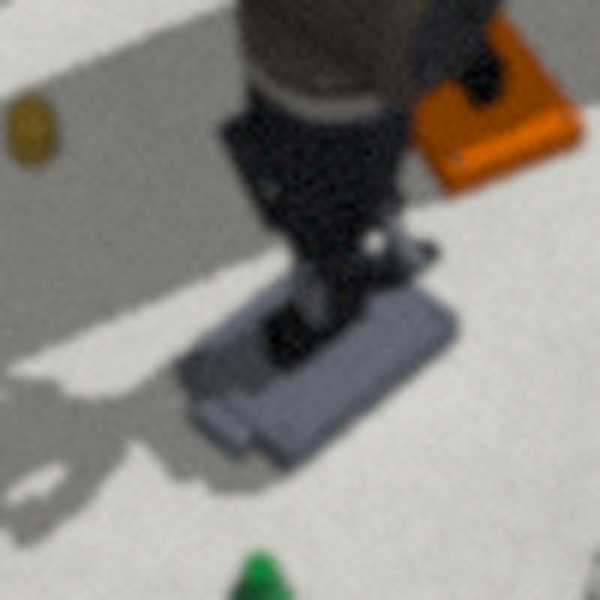

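The picture is ambiguous. The rib's front end shows at (290,345) and a finger at (315,295). A gentle lift will tell.

Emit:
carry_out(
  gripper=[1,1,1,1,1,1],
  slide=[
    [0,0,-0.01],
    [0,0,-0.02],
    [0,0,-0.03],
    [0,0,-0.03],
    [0,0,-0.03],
    [0,0,-0.03],
  ],
  delta_rot=[
    [0,0,0],
    [0,0,0],
    [0,0,0],
    [0,0,0],
    [0,0,0],
    [0,0,0],
  ],
)

```text
clock: 8.02
tcp_pos: [0.5962, 0.1901, 0.0563]
tool_rot: [[0.996, 0.085, -0.001], [0.085, -0.996, -0.0], [-0.001, 0.0, -1.0]]
ft_force: [0.5, -0.5, -0.1]
grip_width: -0.0001
grasp_force: 0.0
```

```bash
python3 -c "
from mv import *
for i in range(5): s=get_image('scene') if i==0 else s
o=get_obs();print(o['tcp_pos'],o['ft_force'],o['ft_torque'],o['grip_width'],o['grasp_force'])
a=crop(s,215,190,100,100,4);b=crop(get_image('top'),190,120,100,100,4)
cv2.imwrite('pics/s7.png',np.hstack([a,b]))"
```

```text
[0.59613442 0.1901031  0.05610487] [ 0.19416141 -0.27088989  0.24591177] [ 0.01990225  0.01316473 -0.00431688] 5.4197831808833506e-05 0.0
```

View pics/s7.png

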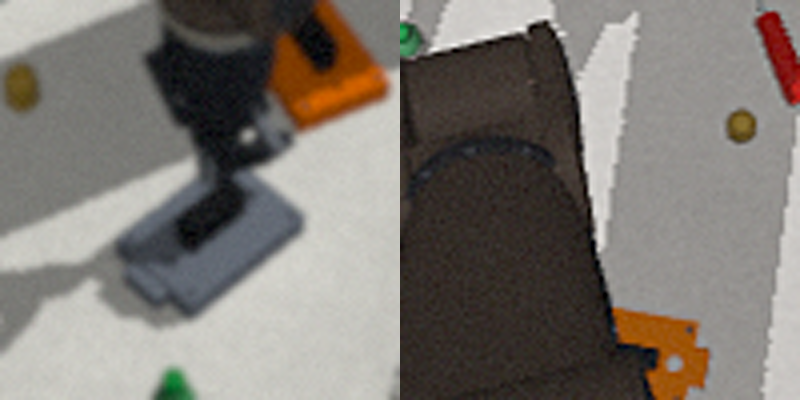

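The lift shows it slipped off: nothing is held and the cover is still flat on the desk. The pads probably closed too high on the rib, since the grasp point was at 47 mm and the rib top is at 52 mm. I've used my 10 views, so I'll work from measurements only. I'll back off and re-measure.

Emit:
carry_out(
  gripper=[-1,-1,-1,-1,-1,-1,-1,-1,-1,-1],
  slide=[
    [0,0,-0.04],
    [0,0,-0.08],
    [-0.14,0.1,-0.12],
    [-0.14,0.1,-0.12],
    [-0.14,0.1,-0.12],
    [-0.14,0.1,-0.12],
    [-0.14,0.1,-0.12],
    [-0.14,0.1,-0.12],
    [-0.14,0.1,-0.12],
    [-0.14,0.1,-0.12],
  ],
  delta_rot=[
    [0,0,0],
    [0,0,0],
    [0,0,0],
    [0,0,0],
    [0,0,0],
    [0,0,0],
    [0,0,0],
    [0,0,0],
    [0,0,0],
    [0,0,0],
  ],
)

```text
clock: 8.95
tcp_pos: [0.4665, 0.0792, 0.1764]
tool_rot: [[0.996, 0.086, 0.0], [0.086, -0.996, 0.0], [0.0, -0.0, -1.0]]
ft_force: [-0.7, -0.4, 0.6]
grip_width: 0.0854
grasp_force: 0.0
```

```bash
cat > meas.py <<'E'
from fit import *
np.set_printoptions(precision=4,suppress=True)
def avg(n,k=4): return np.mean([get_image(n) for _ in range(k)],0)
def mom(im,x,y,w,h,thr):
    g=im[y:y+h,x:x+w].max(2).astype(float);wt=np.clip((thr+15-g)/30,0,1)
    k,l,st,_=cv2.connectedComponentsWithStats((wt>.5).astype('uint8'));j=1+st[1:,4].argmax()
    wt=wt*cv2.dilate((l==j).astype('uint8'),np.ones((3,3)))
    M=cv2.moments(wt.astype('float32'));return np.array([M['m10']/M['m00']+x,M['m01']/M['m00']+y]),.5*np.arctan2(2*M['mu11'],M['mu20']-M['mu02']),M['m00']
P=np.array([[sx*.028,sy*.01,z] for sx in(1,-1) for sy in(1,-1) for z in(.022,.052)])
def pred(n,p,z0=0):
    c,s=np.cos(p[2]),np.sin(p[2]);W=np.c_[p[0]+c*P[:,0]-s*P[:,1],p[1]+s*P[:,0]+c*P[:,1],P[:,2]+z0]
    M=cv2.moments(cv2.convexHull(px(n,W).astype('float32')));return np.array([M['m10']/M['m00'],M['m01']/M['m00']]),.5*np.arctan2(2*M['mu11'],M['mu20']-M['mu02']),M['m00']
def rib(n,im,box,thr,x0):
    c,a,m=mom(im,*box,thr)
    def f(p):
        q,qa,_=pred(n,p);d=(qa-a+np.pi/2)%np.pi-np.pi/2;return [*(q-c),20*d]
    r=least_squares(f,x0,diff_step=1e-2);return r.x,c,m,pred(n,r.x)[2]
E
python3 - <<'E'
from meas import *
t,s=avg("top"),avg("scene");np.save("T2.npy",t);np.save("S2.npy",s)
for thr in(50,60):
    print(*rib("top",t,(212,146,18,34),thr,[.595,.19,.1]));print(*rib("scene",s,(253,230,32,28),thr,[.595,.19,.1]))
S0=np.load("S.npy").astype(float);T0=np.load("T.npy").astype(float)
for n,a,b,bx in(("top",t,T0,(205,138,32,45)),("scene",s,S0,(240,222,60,50))):
    x,y,w,h=bx;f=lambda q:cv2.GaussianBlur(q[y:y+h,x:x+w].mean(2).astype('float32'),(0,0),1)
    print(n,cv2.phaseCorrelate(f(b),f(a),cv2.createHanningWindow((w,h),cv2.CV_32F)))
print("tcp",get_obs()["tcp_pos"])
E
```

```text
[0.5994 0.186  0.0872] [220.9571 160.7103] 82.7749999165535 106.77940756827593
[0.5961 0.1892 0.0537] [266.7742 243.6034] 165.12499986495823 225.04148312308826
[0.599  0.1861 0.0827] [220.945  160.8218] 90.53333337325603 106.85759028454777
[0.5968 0.1892 0.0501] [266.5958 243.7281] 186.65000000875443 225.32698689890094
top ((0.7098725324606505, 0.16835313374960492), 0.8305401222573386)
scene ((-0.528557080155398, -0.27742904728798123), 1.1230696976979573)
tcp [0.4656 0.079  0.1764]
```

The cover only shifted about 2 mm. On the second try I'll set the grasp point at the rib's 42 mm grip level (TCP z about 0.0235) and close gradually.

```bash
python3 -c "
from mv import *
plan([(.5975,.1895,.1,-85.5),(.5975,.1895,.0235,-85.5)])"
```

```text
[0.141, -0.0987, 0.0764] [0.0, 0.0, 0.4]
[0.141, -0.0987, 0.1529] [0.0, 0.0, 0.4]
```

Emit:
carry_out(
  gripper=[-1,-1,-1,-1,-1,-1,-1,-1,-1,-1,-1,-1],
  slide=[
    [0.141,-0.0985,0.03],
    [0.141,-0.0985,0.05],
    [0.141,-0.0985,0.07],
    [0.141,-0.0985,0.076],
    [0.141,-0.0985,0.076],
    [0.141,-0.0985,0.076],
    [0.141,-0.0985,0.1],
    [0.141,-0.0985,0.125],
    [0.141,-0.0985,0.145],
    [0.141,-0.0985,0.153],
    [0.141,-0.0985,0.153],
    [0.141,-0.0985,0.153],
  ],
  delta_rot=[
    [0,0,0.4],
    [0,0,0.4],
    [0,0,0.4],
    [0,0,0.4],
    [0,0,0.4],
    [0,0,0.4],
    [0,0,0.4],
    [0,0,0.4],
    [0,0,0.4],
    [0,0,0.4],
    [0,0,0.4],
    [0,0,0.4],
  ],
)

```text
clock: 10.35
tcp_pos: [0.5977, 0.1889, 0.0244]
tool_rot: [[0.997, 0.079, 0.0], [0.079, -0.997, -0.0], [0.0, 0.0, -1.0]]
ft_force: [0.4, 0.1, 1.3]
grip_width: 0.0854
grasp_force: 0.0
```

Emit:
carry_out(
  gripper=[0,0.2,0.3,0.35,0.4,0.4,0.4],
  slide=[
    [0,0,0],
    [0,0,0],
    [0,0,0],
    [0,0,0],
    [0,0,0],
    [0,0,0],
    [0,0,0],
  ],
  delta_rot=[
    [0,0,0],
    [0,0,0],
    [0,0,0],
    [0,0,0],
    [0,0,0],
    [0,0,0],
    [0,0,0],
  ],
)

```text
clock: 10.93
tcp_pos: [0.5975, 0.189, 0.0238]
tool_rot: [[0.997, 0.079, 0.0], [0.079, -0.997, -0.0], [0.0, 0.0, -1.0]]
ft_force: [0.2, 0.5, 0.0]
grip_width: 0.0258
grasp_force: 0.0
```

Emit:
carry_out(
  gripper=[0.45,0.5,0.55,0.6,0.6],
  slide=[
    [0,0,0],
    [0,0,0],
    [0,0,0],
    [0,0,0],
    [0,0,0],
  ],
  delta_rot=[
    [0,0,0],
    [0,0,0],
    [0,0,0],
    [0,0,0],
    [0,0,0],
  ],
)

```text
clock: 11.35
tcp_pos: [0.5975, 0.189, 0.0238]
tool_rot: [[0.997, 0.079, 0.0], [0.079, -0.997, -0.0], [0.0, 0.0, -1.0]]
ft_force: [-0.7, 0.2, 2.8]
grip_width: 0.0177
grasp_force: 42.9
```

Gripped at 17.7 mm with 43 N. I'll tighten slightly and lift.

Emit:
carry_out(
  gripper=[0.65,0.65,0.65,0.65,0.65,0.65,0.65],
  slide=[
    [0,0,0],
    [0,0,0],
    [0,0,-0.005],
    [0,0,-0.01],
    [0,0,-0.02],
    [0,0,-0.03],
    [0,0,-0.03],
  ],
  delta_rot=[
    [0,0,0],
    [0,0,0],
    [0,0,0],
    [0,0,0],
    [0,0,0],
    [0,0,0],
    [0,0,0],
  ],
)

```text
clock: 11.93
tcp_pos: [0.5985, 0.1893, 0.0561]
tool_rot: [[0.997, 0.079, 0.003], [0.079, -0.997, 0.001], [0.003, -0.0, -1.0]]
ft_force: [0.2, 0.6, -2.9]
grip_width: 0.0169
grasp_force: 58.8
```

```bash
python3 -c "
from mv import *
o=get_obs();print(o['tcp_pos'],o['ft_force'],o['ft_torque'],o['grip_width'],o['grasp_force'])
plan([(.592,-.12,.17,-104.3),(.592,-.197,.17,-104.3),(.592,-.197,.11,-104.3)])"
```

```text
[0.59854991 0.18925472 0.05611806] [ 0.1934145   0.59479372 -2.94973043] [ 0.00288504 -0.01239958  0.02123511] 0.01692877341669131 58.81283640861511
[-0.0305, 0.3077, -0.1141] [-0.1, -0.2, 18.8]
[-0.0365, 0.3845, -0.1141] [-0.1, -0.2, 18.8]
[-0.0367, 0.3845, -0.0541] [-0.1, -0.2, 18.8]
```

Held: about 0.3 kg at 59 N grip. While moving over the nest I'll refine the nest pose with an edge fit on the saved images.

Emit:
carry_out(
  gripper=[0.7,0.7,0.7,0.7,0.7,0.7,0.7,0.7,0.7,0.7,0.7,0.7],
  slide=[
    [0,0,-0.03],
    [0,0,-0.06],
    [0,0,-0.09],
    [-0.01,0.03,-0.114],
    [-0.015,0.07,-0.114],
    [-0.02,0.11,-0.114],
    [-0.02,0.15,-0.114],
    [-0.025,0.19,-0.114],
    [-0.025,0.23,-0.114],
    [-0.03,0.27,-0.114],
    [-0.03,0.3,-0.114],
    [-0.03,0.308,-0.114],
  ],
  delta_rot=[
    [0,0,0],
    [0,0,0],
    [0,0,0],
    [0,0,2],
    [0,0,4],
    [0,0,7],
    [0,0,10],
    [0,0,13],
    [0,0,15],
    [0,0,17],
    [0,0,19],
    [0,0,19],
  ],
)

```text
clock: 12.93
tcp_pos: [0.5918, -0.1248, 0.1679]
tool_rot: [[0.967, -0.255, 0.001], [-0.255, -0.967, -0.001], [0.001, 0.001, -1.0]]
ft_force: [0.4, -0.5, -3.6]
grip_width: 0.0175
grasp_force: 59.5
```

```bash
cat > edge.py <<'E'
from fit import *
from scipy.optimize import minimize
from scipy.ndimage import map_coordinates
np.set_printoptions(precision=4,suppress=True)
u=np.linspace(-.9,.9,40)
L=np.vstack([np.c_[.058*u,0*u+.04],np.c_[.058*u,0*u-.04],np.c_[0*u-.058,.04*u]])  # long sides + rear
Nn=np.vstack([np.c_[0*u,0*u+1],np.c_[0*u,0*u-1],np.c_[0*u-1,0*u]])
def edgefit(n,im,z,p0):
    g=cv2.GaussianBlur(im.mean(2).astype('float32'),(0,0),.8)
    def w(p,Q): c,s=np.cos(p[2]),np.sin(p[2]);return np.c_[p[0]+c*Q[:,0]-s*Q[:,1],p[1]+s*Q[:,0]+c*Q[:,1],0*Q[:,0]+z]
    def f(p):
        a=px(n,w(p,L-.002*Nn));b=px(n,w(p,L+.002*Nn))
        d=map_coordinates(g,a.T[::-1],order=1)-map_coordinates(g,b.T[::-1],order=1)
        return -sum(abs(q.mean()) for q in d.reshape(3,-1))
    best=min((minimize(f,np.array(p0)+[dx,dy,dw],method="Nelder-Mead",options=dict(initial_simplex=np.array(p0)+[dx,dy,dw]+np.vstack([np.zeros(3),np.diag([.002,.002,.03])]))) for dx in(-.002,.002) for dy in(-.002,.002) for dw in(-.03,.03)),key=lambda r:r.fun)
    return best.x,best.fun
E
python3 - <<'E'
from edge import *
for n,k in(("top","T"),("scene","S")):
    a=np.load(k+".npy").astype(float);b=np.load(k+"2.npy")
    print(n,"nest",*edgefit(n,a,.06,[.592,-.197,-.25]),*edgefit(n,b,.06,[.592,-.197,-.25]))
    print(n,"cover",*edgefit(n,b,.022,[.598,.188,.08]))
from mv import *
print(get_obs()["tcp_pos"]);plan([(.5917,-.195,.13,-104.4)])
E
```

```text
top nest [ 0.5916 -0.1988 -0.2638] -65.7162094116211 [ 0.5916 -0.1988 -0.2638] -64.92534637451172Traceback (most recent call last):
  File "<stdin>", line 5, in <module>
  File "edge.py", line 15, in edgefit
    best=min((minimize(f,np.array(p0)+[dx,dy,dw],method="Nelder-Mead",options=dict(initial_simplex=np.array(p0)+[dx,dy,dw]+np.vstack([np.zeros(3),np.diag([.002,.002,.03])]))) for dx in(-.002,.002) for dy in(-.002,.002) for dw in(-.03,.03)),key=lambda r:r.fun)
  File "edge.py", line 15, in <genexpr>
    best=min((minimize(f,np.array(p0)+[dx,dy,dw],method="Nelder-Mead",options=dict(initial_simplex=np.array(p0)+[dx,dy,dw]+np.vstack([np.zeros(3),np.diag([.002,.002,.03])]))) for dx in(-.002,.002) for dy in(-.002,.002) for dw in(-.03,.03)),key=lambda r:r.fun)
              ~~~~~~~~^^^^^^^^^^^^^^^^^^^^^^^^^^^^^^^^^^^^^^^^^^^^^^^^^^^^^^^^^^^^^^^^^^^^^^^^^^^^^^^^^^^^^^^^^^^^^^^^^^^^^^^^^^^^^^^^^^^^^^^^^^^^^^^^^^^^^^^^^^^^^^^^^^^^^^^^
    res = _minimize_neldermead(fun, x0, args, callback, bounds=bounds,
                               **options)
    fxr = func(xr)
    fx = function(np.copy(x), *(wrapper_args + args))
  File "edge.py", line 12, in f
    a=px(n,w(p,L-.002*Nn));b=px(n,w(p,L+.002*Nn))
                             ~~^^^^^^^^^^^^^^^^^^
  File "h.py", line 9, in px
    m=camera_model(n);R=m["rotation"].T
ValueError: time passes only in moves, steps and waits
```

```bash
sed -i '2a from functools import lru_cache\ncamera_model=lru_cache(camera_model)' h.py
python3 - <<'E'
from edge import *
for n,k in(("top","T"),("scene","S")):
    a=np.load(k+".npy").astype(float);b=np.load(k+"2.npy")
    print(n,"nest",*edgefit(n,a,.06,[.592,-.197,-.25]))
    print(n,"cover",*edgefit(n,b,.022,[.598,.188,.08]))
from mv import *
print(get_obs()["tcp_pos"]);plan([(.5917,-.195,.13,-104.6)])
E
```

```text
top nest [ 0.5916 -0.1988 -0.2638] -65.7162094116211
top cover [0.5957 0.1854 0.0816] -55.68364715576172
scene nest [ 0.6172 -0.2245 -0.3552] -28.37985610961914
scene cover [0.5945 0.198  0.094 ] -82.34225463867188
[ 0.5918 -0.1248  0.1679]
[0.0178, 0.0679, 0.038] [0.0, -0.1, -0.2]
```

Emit:
carry_out(
  gripper=[0.7,0.7,0.7,0.7,0.7,0.7,0.7],
  slide=[
    [0.018,0.03,0],
    [0.0185,0.06,0.01],
    [0.0185,0.068,0.03],
    [0.0185,0.068,0.05],
    [0.0185,0.068,0.06],
    [0.0185,0.068,0.06],
    [0.0185,0.068,0.06],
  ],
  delta_rot=[
    [0,0,0],
    [0,0,0],
    [0,0,0],
    [0,0,0],
    [0,0,0],
    [0,0,0],
    [0,0,0],
  ],
)

```text
clock: 13.52
tcp_pos: [0.5929, -0.1902, 0.1079]
tool_rot: [[0.968, -0.249, -0.0], [-0.249, -0.968, 0.0], [-0.0, -0.0, -1.0]]
ft_force: [0.0, -0.1, -2.9]
grip_width: 0.0171
grasp_force: 59.6
```

```bash
python3 -c "
from mv import *
o=get_obs();print(o['tcp_pos'],o['ft_force'],o['ft_torque'],o['joint_positions'][5])
plan([(.5922,-.1953,.098,-104.8),(.5922,-.1953,.088,-104.8)])"
```

```text
[ 0.59291944 -0.19024167  0.10789513] [ 0.02224122 -0.09594321 -2.88012664] [-0.01227945  0.04685584 -0.02438922] 1.4063133946481234
[0.0006, 0.0051, 0.0099] [-0.0, 0.0, 0.4]
[0.0006, 0.0051, 0.0199] [-0.0, 0.0, 0.4]
```

Emit:
carry_out(
  gripper=[0.7,0.7,0.7,0.7,0.7,0.7,0.7],
  slide=[
    [0.0005,0.005,0],
    [0.0005,0.005,0],
    [0.0005,0.005,0.003],
    [0.0005,0.005,0.006],
    [0.0005,0.005,0.009],
    [0.0005,0.005,0.01],
    [0.0005,0.005,0.01],
  ],
  delta_rot=[
    [0,0,0.4],
    [0,0,0.4],
    [0,0,0.4],
    [0,0,0.4],
    [0,0,0.4],
    [0,0,0.4],
    [0,0,0.4],
  ],
)

```text
clock: 14.1
tcp_pos: [0.5918, -0.1957, 0.0973]
tool_rot: [[0.966, -0.257, -0.001], [-0.257, -0.966, 0.0], [-0.001, -0.0, -1.0]]
ft_force: [0.9, 0.2, -2.9]
grip_width: 0.0169
grasp_force: 59.6
```

```bash
python3 -c "
from mv import *
o=get_obs();print(o['tcp_pos'],o['tool_rot'].T@o['ft_force'],o['tool_rot'].T@o['ft_torque'])"
```

```text
[ 0.59179276 -0.1957147   0.09729075] [ 0.77875755 -0.42119212  2.89937836] [-0.01722925 -0.05193223  0.03799868]
```

No contact load with 4.5 mm of overlap. I'll continue down.

Emit:
carry_out(
  gripper=[0.7,0.7,0.7,0.7,0.7,0.7],
  slide=[
    [0,0,0.0015],
    [0,0,0.003],
    [0,0,0.0045],
    [0,0,0.006],
    [0,0,0.006],
    [0,0,0.006],
  ],
  delta_rot=[
    [0,0,0],
    [0,0,0],
    [0,0,0],
    [0,0,0],
    [0,0,0],
    [0,0,0],
  ],
)

```text
clock: 14.6
tcp_pos: [0.592, -0.1961, 0.0916]
tool_rot: [[0.966, -0.257, 0.0], [-0.257, -0.966, -0.0], [0.0, 0.0, -1.0]]
ft_force: [0.4, -2.1, -2.9]
grip_width: 0.0173
grasp_force: 59.5
```

```bash
python3 -c "
from mv import *
o=get_obs();print(o['tcp_pos'],o['tool_rot'].T@o['ft_force'],o['tool_rot'].T@o['ft_torque'])"
```

```text
[ 0.59202022 -0.19612348  0.09163556] [0.93565884 1.92291559 2.86213254] [-0.55072169  0.13709651  0.09012469]
```

Emit:
carry_out(
  gripper=[0.7,0.7,0.7,0.7,0.7,0.7,0.7],
  slide=[
    [0.0003,0.001,0],
    [0.0003,0.001,0.001],
    [0.0003,0.001,0.002],
    [0.0003,0.001,0.003],
    [0.0003,0.001,0.004],
    [0.0003,0.001,0.005],
    [0.0003,0.001,0.005],
  ],
  delta_rot=[
    [0,0,0],
    [0,0,0],
    [0,0,0],
    [0,0,0],
    [0,0,0],
    [0,0,0],
    [0,0,0],
  ],
)

```text
clock: 15.18
tcp_pos: [0.5922, -0.1969, 0.087]
tool_rot: [[0.966, -0.257, 0.001], [-0.257, -0.966, -0.0], [0.001, 0.0, -1.0]]
ft_force: [-0.6, 0.5, 4.2]
grip_width: 0.0173
grasp_force: 60.5
```

```bash
python3 -c "
from mv import *
o=get_obs();print(o['tcp_pos'],o['tool_rot'].T@o['ft_force'],o['tool_rot'].T@o['ft_torque'])"
```

```text
[ 0.59215287 -0.19692058  0.08701358] [-0.75140969 -0.32966862 -4.18055164] [-0.03756587 -0.19001837  0.05871337]
```

The seal is engaging with lateral load near zero. Pressing on.

Emit:
carry_out(
  gripper=[0.7,0.7,0.7,0.7,0.7,0.7,0.7],
  slide=[
    [0,0,0.001],
    [0,0,0.002],
    [0,0,0.003],
    [0,0,0.004],
    [0,0,0.0045],
    [0,0,0.0045],
    [0,0,0.0045],
  ],
  delta_rot=[
    [0,0,0],
    [0,0,0],
    [0,0,0],
    [0,0,0],
    [0,0,0],
    [0,0,0],
    [0,0,0],
  ],
)

```text
clock: 15.77
tcp_pos: [0.5922, -0.1969, 0.0838]
tool_rot: [[0.966, -0.257, 0.001], [-0.257, -0.966, -0.001], [0.001, 0.0, -1.0]]
ft_force: [-4.7, 1.5, 16.6]
grip_width: 0.017
grasp_force: 62.1
```

```bash
python3 -c "
from mv import *
o=get_obs();print(o['tcp_pos'],o['tool_rot'].T@o['ft_force'],o['tool_rot'].T@o['ft_torque'])"
```

```text
[ 0.59224434 -0.19693813  0.08382871] [ -4.88809506  -0.22812668 -16.57598434] [ 0.01057609 -0.93159299  0.09660934]
```

Closed: the underside works out at 0.060 m, with net push 16.6 N. I'll relieve the small sideways load and let it settle.

Emit:
carry_out(
  gripper=[0.7,0.7,0.7,0.7,0.7,0.7],
  slide=[
    [-0.0004,0,0],
    [-0.0004,0,0],
    [-0.0004,0,0],
    [-0.0004,0,0],
    [-0.0004,0,0],
    [-0.0004,0,0],
  ],
  delta_rot=[
    [0,0,0],
    [0,0,0],
    [0,0,0],
    [0,0,0],
    [0,0,0],
    [0,0,0],
  ],
)

```text
clock: 16.27
tcp_pos: [0.5922, -0.1969, 0.0838]
tool_rot: [[0.966, -0.257, 0.002], [-0.257, -0.966, -0.001], [0.002, 0.0, -1.0]]
ft_force: [-3.3, 1.0, 14.3]
grip_width: 0.0169
grasp_force: 61.9
```

```bash
python3 -c "
from mv import *
o=get_obs();print(o['tcp_pos'],o['tool_rot'].T@o['ft_force'],o['tool_rot'].T@o['ft_torque'],o['tool_rot'][2])"
```

```text
[ 0.59223315 -0.19694669  0.08382169] [ -3.38676354  -0.15475965 -14.32110028] [ 0.01519008 -0.50387379  0.00252029] [ 2.37345310e-03  3.58974191e-04 -9.99997119e-01]
```

It's hard against the face: the height did not change as the force dropped, and 14 N is in the recommended range. Handing in.

```bash
python3 -c "
from bench import env
print(env.hand_in())"
```

```text
the job is handed in; nothing more can be done
None
```

I handed the job in at about 16 s: the lock ring is turned to its mark, and the cover is on both dowels and still held shut with about 14 N. The hand-in returned no verdict, and the final fit was checked by force and height readings only, because my 10 picture views were used up. The first grasp slipped off and shifted the cover about 2 mm.

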